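# Strip a bench ball mill whose clamp screw has an unknown thread hand

## Robot

A 7-joint arm with a two-finger parallel gripper is mounted at the origin on a cart in front of the work surface, level with it; the furniture and walls round the work are solid. World frame = base frame: x ahead of the robot, y to its left, z up, the work surface at z = 0. Lengths are in m, angles in rad, forces in N, time in s.
With the tool pointing down it reaches from about 0.4 to 0.85 m from the base axis. Payload 10.4 kg.
Tool frame: the origin (TCP) lies midway between the tips of the shut fingers; the grasp point (between the pads) lies 19 mm behind it; z points along the fingers, y is the line along which they close (so a half turn about z gives the same grasp; the last joint's range is limited). The gripper opens to 85 mm and grips with 20 to 120 N. Pads are 22 mm wide; open, the fingers measure 114 mm over their backs; the gripper's body (76 mm by 85 mm) begins 54 mm behind the grasp point. The pads swing forward as they close: fully open they stand 13 mm farther back than shut.
Start: joints at [-1.348, 0.332, -0.065, 1.46, 0.022, 1.35, -0.088], TCP at [0.152, 0.606, 0.231] pointing down, gripper open.
Joint ranges: [-2.6, 2.6], [-0.5, 2.12], [-1.47, 1.34], [0.16, 2.42], [-1.27, 4.41], [0.06, 2.06], [-2.6, 2.6]. Speed limits (rad/s): [2.22, 2.22, 2.79, 2.79, 3.14, 3.14, 3.14].

## Interface

Orientations are given as a unit quaternion [x, y, z, w].
In Python, from workcell import get_obs, camera, camera_params, hand_in gives the robot as it stands.
- The arm moves only by the tool carry_out, never from a script. Its argument "commands" is a list that holds one entry, the list of rows, each a list of 6 numbers: the shift along the tool's x, y, z in units of 40 mm (1.0 is 40 mm), then the turn, a rotation vector about the tool's x, y, z in units of 6 degrees (1.0 is 6 degrees). In form: [[[x, y, z, ax, ay, az], ...]]. A call has 1 to 20 rows; each row shifts and turns the commanded pose from where the row before left it, along the tool's axes as they then stand; what a row does not reach is not made up. A row lasts 1/12 s, in which the tool goes at most 41.7 mm and 7.16 degrees, less where a joint would pass 70% of its speed; a pose out of reach is approached as far as the arm can. A call is refused whole if a number of a shift passes 1 or a number of a turn 1, either way. A call with a gripper value outside its range is refused whole. "hand" is the closure, from -1 (fully open) to 1 (shut), set as the call begins (left out, the last holds). The fingers move at their own pace and stop on an object; "force" is the grip in N (left out, the last holds). Time passes only in rows, so rows that do not move let the fingers close. It gives the time, the measured TCP pose, the force, the opening and the grip force at its end, in the units of the state.
- get_obs(): the state, without advancing time (a new reading comes with each control period).
- camera(name): name is "scene" or "top"; returns the picture (420x560x3 uint8, red, green, blue); there is no depth.
- camera_params(name): a dict with "mtx" (3x3 intrinsics, pixels), "R" (3x3) and "t" (3): a world point X has camera coordinates R X + t. Camera axes: x right, y down, z forward; pixel columns grow to the right and rows downward; lengths in m; the calibration is good to about 2 mm. A picture is of the moment at which its call begins. camera_params takes no time and is no camera call.
- hand_in(): hands the job in; it is judged then, once.
The state is a dict: "clock": time; "joint_pos": joint angles; "joint_velocities": joint speeds; "tau": joint torques, N m; "position": TCP position; "ee_rot": TCP orientation; "ft_force": force on the tool from outside, world axes, zero at the start; "torque": the same for the moment, N m; "grip_width": opening from 0.0 (shut) to 1.0 (fully open); "grasp_force": force on a finger pad.
Only numpy, scipy, OpenCV 4.12 (cv2) and the standard library are available. Lean on these libraries where they do the work, as an engineer would, in place of code of your own. Each camera call takes 0.05 s, during which the arm holds its last target. There are 200 camera calls.

## Task

Strip the bench ball mill for washing. Its jar is held down by a steel clamp bar with a black wing screw, and nobody remembers whether the thread is right- or left-handed: try the screw, feel which way it gives, and undo it a good third of a turn so that its foot leaves the jar; then draw the bar forward out of its two hooks and lay it flat in the blue tray with the wing handle up. Finally lift the jar out of the mill and stand it upright in the tray beside the bar; carry the jar upright, do not drop either part, and leave the beaker in the tray and everything else on the bench where it is.

Things in the scene. Friction and masses are not known exactly. Their poses are not given: they have to be found in the camera images.
- mill: Bench ball mill, fixed: white housing 150 deep (x) x 170 wide (y) mm, aluminium deck at z 62, steel brackets at y = +70 and -70 rising to z 199. Origin: centre of its underside on the bench; +x to its back, -x to its control panel, z up.
- seat (a point): Centre of the deck (mill frame 0, 0, 62 mm), where the jar's origin rests, inside a dark steel ring (bore 75, outside 92, 34 mm high): 1.5 mm play round the jar, which lifts straight out.
- bar_home (a point): Mill frame (0, 0, 173 mm), axes as the mill's: the bar's origin lies here while hooked. Each bracket (y 62 to 78) has a slot open to the front (-x): the bar lies on a ledge reaching x -36 to 30, with a stop behind at x 16 and a hook above over x -8 to 30, starting 1.6 mm above the bar, 10 thick. Drawn 21 to 40 mm to -x the bar is clear of the hooks and is lifted off.
- clamp_bar: Steel bar with two red bands, 26 (x) x 164 (y) x 14 (z) mm, 0.46 kg with its screw; axes as the mill's while hooked. Origin: centre of its underside, z up. Collar of radius 15 to z 19 at its centre. A brass foot, 15 thick, comes out underneath; screwed down it reaches 5.5 below the underside into the recess on the jar, which locks the bar. Undone by 2.6 rad it is flush with the underside.
- clamp_screw (a joint): Screw angle, rad, positive anticlockwise from above; starts within 0.15 of 0. Right-hand thread: turns from a tight stop at about -0.2 to a loose stop at +2.6; left-hand: from +0.2 to -2.6. The hand changes from start to start and cannot be seen. Undone either way it draws the foot up, clear of the jar from about 1.7 rad; the handle stays at its height. Friction about 0.2 N m; stays where left.
- screw_grip (a point): Centre of the screw's black wing handle, 16 thick (its x) x 64 long (its y) x 24 high mm, to be pinched across its thickness. 44 mm above the bar's underside, with 13 mm of free height under the handle. Turns with the screw; its y lies along the bar at joint angle 0.
- jar: Closed steel grinding jar with a blue band, 0.3 to 0.65 kg, lid fast on it. Body diameter 72, lid diameter 75 up to height 73, then a dark grip boss of diameter 36 from 73 to 108 mm with a recess (19 wide, 3 deep) in its top. Origin: centre of its underside; z up.
- tray: Blue wash-up tray, fixed, 250 (x) x 176 (y) x 24 (z) mm outside with a 6 mm flange outside the rim, walls 4, floor 4 thick. Origin: centre of its underside; x along its length. A beaker stands in its +y half; the -y half is free over the whole length.
- beaker: Bystander: clear glass beaker, diameter 55, 68 mm high, standing in the tray. Origin: centre of its underside.
- bench_timer: Bystander: white bench timer, 62 x 62 x 15 mm, in front of the tray. Origin: centre of its underside.
- white_bottle: Bystander: white bottle with black cap, diameter 48, 92 mm high, in front of the mill. Origin: centre of its underside.
- amber_bottle: Bystander: amber bottle with black cap, diameter 54, 108 mm high, behind the mill. Origin: centre of its underside.
- petri: Bystander: petri dish, diameter 62, 13 mm high, in front of the mill. Origin: centre of its underside.
- tips: Bystander: clear pipette tip box, 122 x 72 x 64 mm, at the left edge of the bench. Origin: centre of its underside.
- felt_pen: Bystander: black and white marker, 135 long, 17 mm thick, lying at the front of the bench. Origin: centre of its underside.

How it is judged:
On the way, in this order (a step that is already met when the one before it is completed fails the run):
1. the screw is undone by at least 1.75 rad while the bar is still in its hooks ((value of joint clamp_screw above 1.75 rad or value of joint clamp_screw below -1.75 rad) and distance between clamp_bar and bar_home below 0.015 m), for 0.1 s.
2. the bar is out of its hooks and lies flat in the tray, handle up (x of clamp_bar in the frame of tray between -0.11 and 0.11 m and y of clamp_bar in the frame of tray between -0.078 and 0.078 m and z of clamp_bar in the frame of tray below 0.014 m and angle between clamp_bar's own z axis and vertical below 0.1 rad), for 0.2 s.
At the end, for the whole second after the job is handed in: the clamp bar lies flat in the tray, handle up (tilt under 0.1 rad, its underside within 10 mm of the tray floor, inside the walls), the jar stands upright in the tray (tilt under 0.08 rad, on the floor, inside the walls), both at rest (all of step 2 and x of jar in the frame of tray between -0.095 and 0.095 m and y of jar in the frame of tray between -0.058 and 0.058 m and z of jar in the frame of tray below 0.01 m and angle between jar's own z axis and vertical below 0.08 rad and linear speed of each of jar, clamp_bar below 0.02 m/s); the robot touches nothing.
It fails at once if a bystander is shoved more than 30 mm (distance of any of beaker, bench_timer, white_bottle, amber_bottle, petri, tips, felt_pen from where it was at the start of the episode above 0.03 m).
It fails at once if a bystander is tipped over (angle between any of beaker, bench_timer, white_bottle, amber_bottle, petri, tips, felt_pen's own z axis and vertical above 0.5 rad).
It fails at once if the jar is tipped by more than 0.6 rad (angle between jar's own z axis and vertical above 0.6 rad).
It fails at once if the jar or the bar is dropped (falls freely by more than about 2 cm) ((linear speed of jar above 0.6 m/s and contact force between the fingers and jar below 0.5 N) or (linear speed of clamp_bar above 0.6 m/s and contact force between the fingers and clamp_bar below 0.5 N)).
It also fails if it takes over 72 s, if anything falls off the work surface, if the arm or the gripper's body presses on something with over 40 N, if the wrist force passes 120 N, or if a joint passes its speed limit or range.

## Working session

There is one attempt and no reset: what is moved stays moved. The work goes in short steps, Python scripts to look and compute and a tool call to move; the robot and the scene stay as the last step left them, time stands still between calls to the robot, and variables do not carry over. Pictures are saved under pics/ and viewed, at most 10 in all, crops included, and the job is handed in when it is done.

Besides the shell and the picture viewer there is one more tool, called after "Request:" as name(argument=value, ...) on one line, values as JSON. carry_out: Moves the arm, as the interface text tells. Its arguments: {"type":"object","properties":{"commands":{"type":"array"},"hand":{"type":"number"},"force":{"type":"number"}},"required":["commands"]}

```bash
mkdir -p pics
python3 - <<'E'
from workcell import *
import cv2,numpy as np
np.set_printoptions(precision=4,suppress=True)
for n in("scene","top"):
    im=camera(n); cv2.imwrite(f"pics/{n}0.png",im[:,:,::-1]); p=camera_params(n); print(n,p)
    print(-np.array(p['R']).T@np.array(p['t']))
print(get_obs())
E
```

```text
scene {'mtx': array([[538.4432,   0.    , 290.3582],
       [  0.    , 538.4432, 208.273 ],
       [  0.    ,   0.    ,   1.    ]]), 'R': array([[ 0.7838, -0.6209,  0.0104],
       [-0.3942, -0.5104, -0.7643],
       [ 0.4799,  0.595 , -0.6448]]), 't': array([-0.2569,  0.4369,  1.0903])}
[-0.1497 -0.5853  1.0396]
top {'mtx': array([[391.7442,   0.    , 282.4548],
       [  0.    , 391.7442, 208.1358],
       [  0.    ,   0.    ,   1.    ]]), 'R': array([[ 0.0261, -0.9997, -0.0021],
       [-0.995 , -0.0257, -0.0966],
       [ 0.0965,  0.0046, -0.9953]]), 't': array([0.2184, 0.5131, 0.9503])}
[0.4132 0.2271 0.9959]
{'clock': 0.1, 'joint_pos': array([-1.3476,  0.3328, -0.0647,  1.4609,  0.0216,  1.3499, -0.0885]), 'joint_velocities': array([ 0.0002, -0.0021,  0.0011, -0.0018,  0.0011,  0.0008,  0.0001]), 'tau': array([  0.0008, -62.675 ,   0.0488, -39.242 ,   0.0164,   0.0072,
         0.    ]), 'position': array([0.152 , 0.6059, 0.2306]), 'ee_rot': array([ 0.1226,  0.9925, -0.0006, -0.0001]), 'ft_force': array([-0.1357, -0.4682, -0.3087]), 'torque': array([ 0.0109, -0.0264,  0.0187]), 'grasp_force': 0.0, 'grip_width': 0.9993549329183262}
```

View pics/scene0.png

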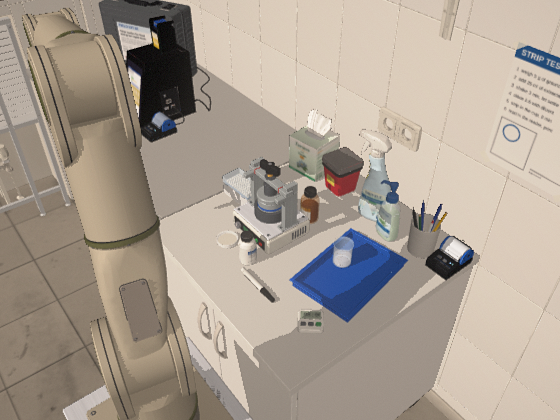

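View pics/top0.png

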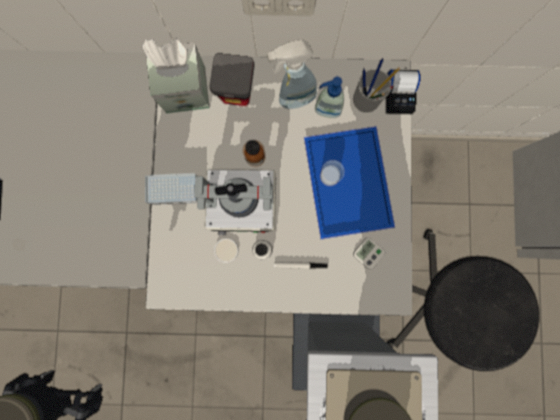

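The scene shows the mill at (265,205), tray (350,270) and beaker (343,250). The top view shows the mill at (240,200), handle (232,188) and tray (350,183), with the arm out at the lower left. I'll zoom in on the mill.

```bash
python3 - <<'E'
import cv2,numpy as np
a=cv2.imread("pics/top0.png")[150:245,190:290]; b=cv2.imread("pics/scene0.png")[150:250,215:325]
a=cv2.resize(a,(400,380),interpolation=cv2.INTER_CUBIC); b=cv2.resize(b,(400,364),interpolation=cv2.INTER_CUBIC)
c=np.zeros((380,800,3),np.uint8); c[:,:400]=a; c[:364,400:]=b; cv2.imwrite("pics/crop0.png",c)
E
cat > h.py <<'E'
from workcell import *
import cv2,numpy as np
np.set_printoptions(precision=4,suppress=True)
P={n:camera_params(n) for n in("scene","top")}
def ray(n,uv):
    p=P[n];R=np.array(p['R']);d=R.T@np.linalg.inv(p['mtx'])@[uv[0],uv[1],1];return -R.T@p['t'],d/np.linalg.norm(d)
def onz(n,uv,z):
    c,d=ray(n,uv);return c+d*(z-c[2])/d[2]
def tri(u1,u2):
    c1,d1=ray("top",u1);c2,d2=ray("scene",u2)
    s=np.linalg.lstsq(np.c_[d1,-d2],c2-c1,rcond=None)[0]
    a=c1+s[0]*d1;b=c2+s[1]*d2;return (a+b)/2,np.linalg.norm(a-b)
def proj(n,X):
    p=P[n];q=p['mtx']@(np.array(p['R'])@X+p['t']);return q[:2]/q[2]
def blobs(im,lo,hi,roi,k=3):
    h=cv2.cvtColor(im,cv2.COLOR_RGB2HSV);m=cv2.inRange(h,lo,hi);z=np.zeros_like(m);x0,y0,x1,y1=roi;z[y0:y1,x0:x1]=m[y0:y1,x0:x1]
    n,l,s,c=cv2.connectedComponentsWithStats(z);o=sorted(range(1,n),key=lambda i:-s[i][4])[:k]
    return [(c[i],s[i][4],(l==i).astype(np.uint8)) for i in o]
E
python3 - <<'E'
from h import *
T=cv2.imread("pics/top0.png")[:,:,::-1];S=cv2.imread("pics/scene0.png")[:,:,::-1]
for n,im,roi in(("top",T,(295,120,400,245)),("scene",S,(280,220,415,325))):
    m=blobs(im,(100,120,30),(130,255,255),roi,1)[0][2]
    pts=cv2.findContours(m,0,1)[0][0]
    for z in(0.0,0.024):
        w=np.array([onz(n,q[0],z)[:2] for q in cv2.convexHull(pts)],np.float32);print(n,z,cv2.minAreaRect(w),len(w))
print("red");
for n,im,roi in(("top",T,(195,170,285,215)),("scene",S,(230,160,310,225))):
    for lo,hi in(((0,90,60),(12,255,255)),((168,90,60),(180,255,255))):
        for c,a,m in blobs(im,lo,hi,roi,3):print(n,c,a)
E
```

```text
top 0.0 ((0.5834519267082214, 0.06397179514169693), (0.26419389247894287, 0.1882018893957138), 10.44919490814209) 20
top 0.024 ((0.5793490409851074, 0.06790346652269363), (0.25782710313796997, 0.1836664378643036), 10.449190139770508) 20
scene 0.0 ((0.588527262210846, 0.08050708472728729), (0.2756998836994171, 0.19210830330848694), 10.261212348937988) 18
scene 0.024 ((0.5714852213859558, 0.06513675302267075), (0.2693350315093994, 0.18767328560352325), 10.26121711730957) 18
red
top [207.5833 191.3333] 24
top [257.4783 192.2609] 23
scene [305.9538 203.3077] 65
scene [255.6667 169.5556] 9
scene [278.75 189.  ] 8
```

View pics/crop0.png

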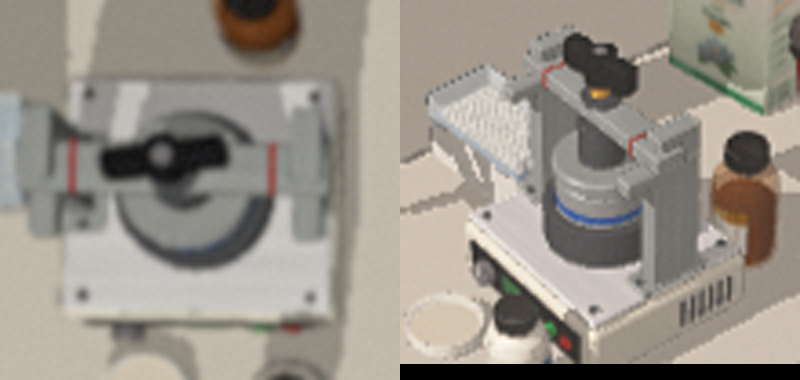

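The crop shows the mill's bar with its red bands and the black wing handle lying roughly along the bar. The bands are at about (207,191) and (257,192) in the top view, and (255,169) and (278,189) in the scene.

Run:
```python
from h import *
T=cv2.imread("pics/top0.png")[:,:,::-1];S=cv2.imread("pics/scene0.png")[:,:,::-1]
A=[(207.6,191.3),(257.5,192.3)];B=[(255.7,169.6),(278.75,189)]
for a,b in zip(A,B):print("tri band",*tri(a,b),onz("top",a,.187),onz("scene",b,.187))
a,b=[onz("top",a,.187) for a in A];print("mid",(a+b)/2,"yaw",np.degrees(np.arctan2(*(-(a-b)[:2]*[1,-1])))*1)
hb=blobs(T,(0,0,0),(180,255,50),(212,180,250,200),1)[0]
r=cv2.minAreaRect(np.array([onz("top",(u,v),.229)[:2] for v,u in np.argwhere(hb[2])],np.float32));print("handle top",hb[:2],r)
hs=blobs(S,(0,0,0),(180,255,60),(255,155,285,180),1)[0];print("scene",hs[:2]);print(tri(hb[0],hs[0]))
# deck white corners (screws): top px
for q in [(90/4,92/4),(315/4,97/4),(82/4,295/4),(311/4,297/4)]:
    print(onz("top",np.array(q)+[190,150],.062))
# blue band jar, ring
jb=blobs(T,(0,0,0),(180,60,90),(215,175,265,220),1)
# beaker
print("beaker",onz("top",(332,174),.068));
```

```text
tri band [0.5208 0.3915 0.1787] 0.0076731848503900826 [0.5228 0.3877 0.187 ] [0.5112 0.3843 0.187 ]
tri band [0.5206 0.2871 0.1774] 0.009751713277093612 [0.5234 0.2837 0.187 ] [0.5089 0.2797 0.187 ]
mid [0.5231 0.3357 0.187 ] yaw 0.3192601308988083
handle top (array([231.093 , 189.2698]), np.int32(215)) ((0.5219074487686157, 0.3333370089530945), (0.021945307031273842, 0.05935324355959892), 1.4742984771728516)
scene (array([269.694 , 167.7705]), np.int32(183))
(array([0.5234, 0.3356, 0.2156]), np.float64(0.0020569086622051693))
[0.5846 0.4027 0.062 ]
[0.5851 0.2667 0.062 ]
[0.4618 0.4022 0.062 ]
[0.4642 0.2655 0.062 ]
beaker [0.5885 0.1147 0.068 ]
```

Request:
carry_out(commands=[[[0,0,-0.18,0,0,1],[0,0,-0.18,0,0,1],[0,0,-0.18,0,0,1],[0,0,-0.18,0,0,1],[0,0,-0.18,0,0,1],[0,0,-0.18,0,0,1],[0,0,-0.18,0,0,1],[0,0,-0.18,0,0,1],[0,0,-0.18,0,0,1],[0,0,-0.18,0,0,1],[0,0,-0.18,0,0,1],[0,0,-0.18,0,0,1],[0,0,-0.18,0,0,0.66],[0,0,0,0,0,0]]], hand=-0.2)

```text
clock: 1.27
position: [0.1521, 0.6065, 0.326]
ee_rot: [0.709, 0.706, 0.001, -0.0]
ft_force: [0.3, 0.3, 0.5]
grip_width: 0.594
grasp_force: 0.0
```

Request:
carry_out(commands=[[[-0.4,0.5,0,0,0,0],[-0.52,0.72,0,0,0,0],[-0.52,0.72,0,0,0,0],[-0.52,0.72,0,0,0,0],[-0.52,0.72,0,0,0,0],[-0.52,0.72,0,0,0,0],[-0.52,0.72,0,0,0,0],[-0.52,0.72,0,0,0,0],[-0.52,0.72,0,0,0,0],[-0.52,0.72,0,0,0,0],[-0.52,0.72,0,0,0,0],[-0.52,0.72,0,0,0,0],[-0.52,0.72,0,0,0,0],[-0.2,0.2,0,0,0,0],[0,0,0,0,0,0],[0,0,0,0,0,0]]])

```text
clock: 2.6
position: [0.5254, 0.3321, 0.3242]
ee_rot: [0.707, 0.707, -0.0, -0.0]
ft_force: [0.2, 0.2, -0.4]
grip_width: 0.601
grasp_force: 0.0
```

Run:
```python
from h import *
o=get_obs();print(o['position'],o['ee_rot'],o['joint_pos'])
im=camera("top");jm=camera("scene")
a=cv2.resize(im[150:245,190:290],(400,380),interpolation=cv2.INTER_CUBIC);b=cv2.resize(jm[120:215,225:325],(400,380),interpolation=cv2.INTER_CUBIC)
cv2.imwrite("pics/g1.png",np.hstack([a,b])[:,:,::-1])
```

```text
[0.5254 0.3321 0.3242] [ 0.7072  0.707  -0.0004 -0.0002] [-0.9313  0.3023  0.3868  1.3343 -0.1128  1.5273 -0.5557]
```

View pics/g1.png

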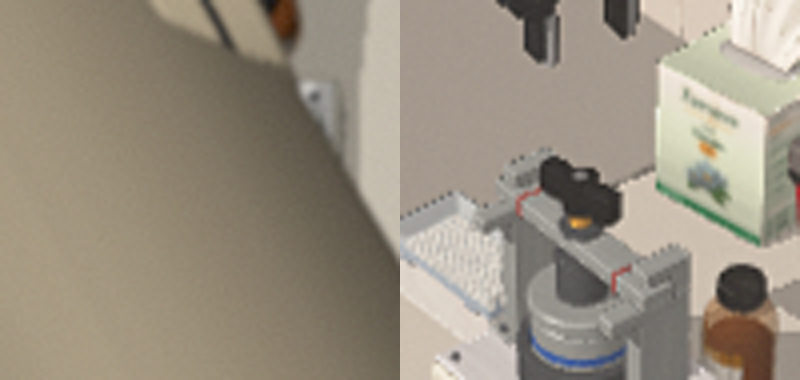

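The gripper fingers are above the handle in the scene view, at about (545,40) and (620,20) in the crop, and the path is clear. I'll descend and grip.

Request:
carry_out(commands=[[[0.06,-0.05,0.4,0,0,0],[0,0,0.6,0,0,0],[0,0,0.6,0,0,0],[0,0,0.6,0,0,0],[0,0,0.5,0,0,0],[0,0,0.3,0,0,-0.4],[0,0,0.1,0,0,-0.4],[0,0,0,0,0,0],[0,0,0,0,0,0]]])

```text
clock: 3.45
position: [0.5225, 0.336, 0.201]
ee_rot: [0.677, 0.736, 0.0, -0.0]
ft_force: [-0.6, -0.3, 0.4]
grip_width: 0.604
grasp_force: 0.0
```

Request:
carry_out(commands=[[[0,0,0,0,0,0],[0,0,0,0,0,0],[0,0,0,0,0,0],[0,0,0,0,0,0],[0,0,0,0,0,0],[0,0,0,0,0,0]]], hand=1, force=50)

```text
clock: 3.95
position: [0.5234, 0.3353, 0.2016]
ee_rot: [0.677, 0.736, 0.001, -0.0]
ft_force: [-2.9, 0.7, 5.6]
grip_width: 0.182
grasp_force: 51.2
```

Run:
```python
from h import *
o=get_obs();print(o)
```

```text
{'clock': 3.95, 'joint_pos': array([-0.9225,  0.3473,  0.3561,  1.5314, -0.1249,  1.2843, -0.4673]), 'joint_velocities': array([ 0.003 , -0.0004,  0.0013,  0.0009,  0.0004,  0.0012,  0.0014]), 'tau': array([  1.3898, -56.0247,   6.6662, -36.5349,   0.6522,  -0.815 ,
        -0.1109]), 'position': array([0.5234, 0.3353, 0.2016]), 'ee_rot': array([ 0.677 ,  0.736 ,  0.0005, -0.0003]), 'ft_force': array([-2.8802,  0.713 ,  5.5871]), 'torque': array([0.1101, 0.6347, 0.0735]), 'grasp_force': 51.17539644241333, 'grip_width': 0.18207339792382626}
```

Request:
carry_out(commands=[[[0,0,0,0,0,-0.6],[0,0,0,0,0,-0.6],[0,0,0,0,0,-0.6],[0,0,0,0,0,-0.6],[0,0,0,0,0,0]]])

```text
clock: 4.37
position: [0.523, 0.335, 0.2016]
ee_rot: [0.579, 0.816, 0.0, -0.001]
ft_force: [-5.4, -0.4, 6.9]
grip_width: 0.177
grasp_force: 50.2
```

Run:
```python
from h import *
o=get_obs();print(o['torque'],o['ft_force'],o['ee_rot'],np.degrees(2*np.arctan2(o['ee_rot'][1],o['ee_rot'][0]))-90,o['joint_pos'][6])
```

```text
[ 0.1081  1.2078 -0.9517] [-5.4445 -0.3645  6.9096] [ 0.5786  0.8156  0.0002 -0.0007] 19.29550866542108 -0.22354541706662642
```

A reaction of 0.95 N m, against the 0.2 N m of plain friction, means this is the tight stop. So the thread is left-handed and undoes clockwise.

Request:
carry_out(commands=[[[0,0,0,0,0,0.6],[0,0,0,0,0,1],[0,0,0,0,0,1],[0,0,0,0,0,1],[0,0,0,0,0,1],[0,0,0,0,0,1],[0,0,0,0,0,1],[0,0,0,0,0,1],[0,0,0,0,0,0]]])

```text
clock: 5.12
position: [0.5231, 0.3352, 0.2016]
ee_rot: [0.852, 0.524, 0.0, -0.0]
ft_force: [-4.3, 0.3, 7.1]
grip_width: 0.177
grasp_force: 49.2
```

```bash
cat >> h.py <<'E'
def st():
    o=get_obs();print(o['torque'],o['ft_force'],o['position'],np.degrees(2*np.arctan2(o['ee_rot'][1],o['ee_rot'][0]))-90,o['joint_pos'][6],o['grip_width'],o['grasp_force'])
E
python3 -c "
from h import *
st()"
```

```text
[-0.113   1.0117 -0.1143] [-4.2763  0.3331  7.0754] [0.5231 0.3352 0.2016] -26.812575937579524 -0.9949538840107224 0.17694087807096825 49.18341815471649
```

It gives freely. I'll carry on to about -110°.

Request:
carry_out(commands=[[[0,0,0,0,0,1],[0,0,0,0,0,1],[0,0,0,0,0,1],[0,0,0,0,0,1],[0,0,0,0,0,1],[0,0,0,0,0,1],[0,0,0,0,0,1],[0,0,0,0,0,1],[0,0,0,0,0,1],[0,0,0,0,0,1],[0,0,0,0,0,1],[0,0,0,0,0,1],[0,0,0,0,0,1],[0,0,0,0,0,1],[0,0,0,0,0,0],[0,0,0,0,0,0]]])

```text
clock: 6.45
position: [0.5231, 0.335, 0.2016]
ee_rot: [0.984, -0.178, -0.0, -0.0]
ft_force: [-4.5, -0.8, 8.4]
grip_width: 0.181
grasp_force: 49.3
```

```bash
python3 -c "
from h import *
st()"
```

```text
[-0.2275  1.1273 -0.1857] [-4.4877 -0.784   8.4221] [0.5231 0.335  0.2016] -110.48212277362887 -2.3777687242664105 0.18074976295772177 49.317399859428406
```

Request:
carry_out(commands=[[[0,0,0,0,0,0.4],[0,0,0,0,0,0.4],[0,0,0,0,0,0],[0,0,0,0,0,0]]], force=90)

```text
clock: 6.78
position: [0.5232, 0.335, 0.2017]
ee_rot: [0.976, -0.219, -0.0, -0.0]
ft_force: [-4.5, -0.5, 7.6]
grip_width: 0.171
grasp_force: 88.6
```

Run:
```python
from h import *
st()
jm=camera("scene")
cv2.imwrite("pics/g2.png",cv2.resize(jm[120:220,215:325],(660,600),interpolation=cv2.INTER_CUBIC)[:,:,::-1])
```

```text
[-0.1979  1.0998 -0.1045] [-4.4635 -0.478   7.6426] [0.5232 0.335  0.2017] -115.25991018675562 -2.4557648193443358 0.1711914416391263 88.58282089233398
```

View pics/g2.png

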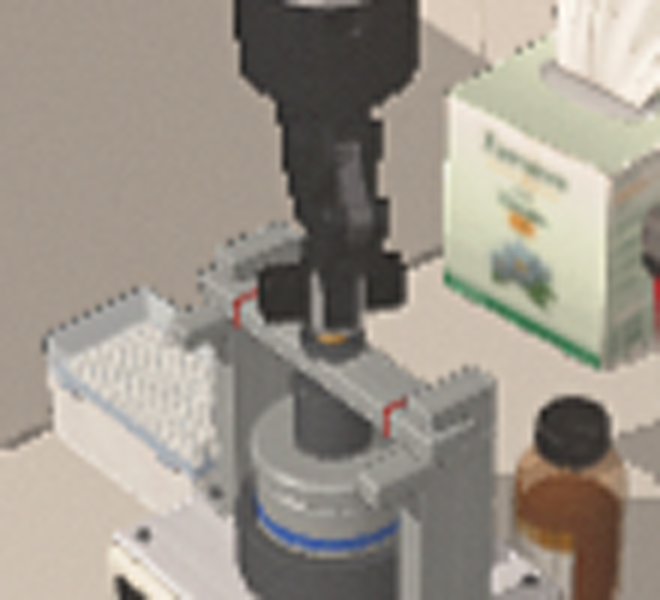

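The handle has turned with the fingers: its ends are at about (285,290) and (385,275), across the bar. The bar is still hooked. Now I'll draw it forward 30 mm.

Request:
carry_out(commands=[[[-0.11,0.054,0,0,0,0],[-0.11,0.054,0,0,0,0],[-0.11,0.054,0,0,0,0],[-0.11,0.054,0,0,0,0],[-0.11,0.054,0,0,0,0],[-0.12,0.054,0,0,0,0],[0,0,0,0,0,0],[0,0,0,0,0,0]]])

```text
clock: 7.5
position: [0.4938, 0.3343, 0.2017]
ee_rot: [0.976, -0.219, 0.0, -0.0]
ft_force: [1.7, -0.8, 7.3]
grip_width: 0.171
grasp_force: 89.3
```

Run:
```python
from h import *
st()
jm=camera("scene")
cv2.imwrite("pics/g3.png",cv2.resize(jm[120:220,215:325],(660,600),interpolation=cv2.INTER_CUBIC)[:,:,::-1])
```

```text
[-0.4085 -0.1976 -0.0008] [ 1.7407 -0.808   7.2571] [0.4938 0.3343 0.2017] -115.25863143158263 -2.5043213051467754 0.171444478000074 89.25036907196045
```

View pics/g3.png

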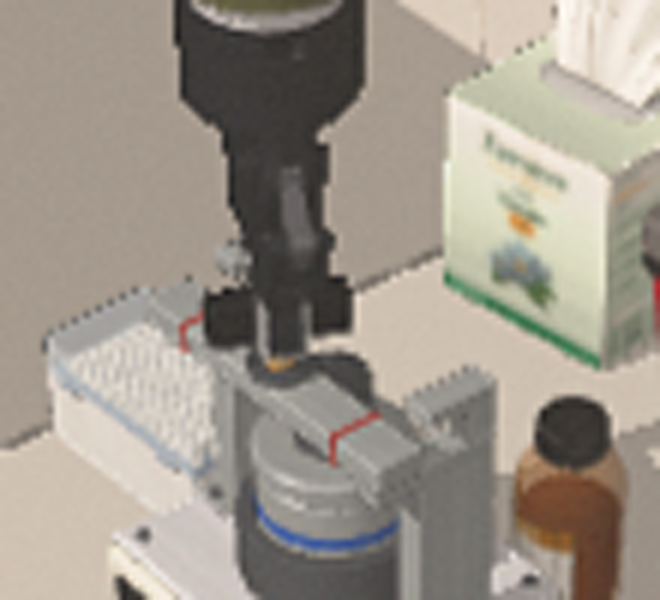

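The bar is out from under the hooks, with its end band at (355,435) clear of the hook. Lifting.

Request:
carry_out(commands=[[[0,0,-0.1,0,0,0],[0,0,-0.2,0,0,0],[0,0,-0.3,0,0,0],[0,0,-0.4,0,0,0],[0,0,-0.4,0,0,0],[0,0,-0.4,0,0,0],[0,0,-0.2,0,0,0],[0,0,-0.1,0,0,0],[0,0,0,0,0,0]]])

```text
clock: 8.3
position: [0.4938, 0.3346, 0.2855]
ee_rot: [0.976, -0.218, 0.0, -0.0]
ft_force: [0.1, -0.2, -4.5]
grip_width: 0.166
grasp_force: 87.9
```

Run:
```python
from h import *
st()
# plan: tray
c=np.array([.578,.067]);a=np.radians(10.4);R=np.array([[np.cos(a),-np.sin(a)],[np.sin(a),np.cos(a)]])
print("bar",c+R@[.015,-.062],"jar",c+R@[-.072,.002])
```

```text
[0.0266 0.0047 0.0246] [ 0.0685 -0.2035 -4.5291] [0.4938 0.3346 0.2855] -115.2367881732408 -2.5289438414819423 0.16628058338040644 87.90391445159912
bar [0.6039 0.0087] jar [0.5068 0.056 ]
```

Request:
carry_out(commands=[[[0.2,0.2,0,0,0,0],[0.4,0.4,0,0,0,0],[0.5,0.52,0,0,0,0],[0.5,0.52,0,0,0,0],[0.5,0.52,0,0,0,0],[0.5,0.52,0,0,0,0],[0.5,0.52,0,0,0,0],[0.5,0.52,0,0,0,0],[0.5,0.52,0,0,0,0],[0.5,0.52,0,0,0,0],[0.5,0.52,0,0,0,0],[0.5,0.52,0,0,0,0],[0.36,0.4,0,0,0,0],[0,0,0,0,0,0]]])

```text
clock: 9.47
position: [0.6033, 0.0011, 0.2841]
ee_rot: [0.975, -0.222, -0.0, 0.002]
ft_force: [-0.5, -1.5, -4.9]
grip_width: 0.168
grasp_force: 88.4
```

Request:
carry_out(commands=[[[0,0,0,0,0,-0.5],[0,0,0,0,0,-0.9],[0,0,0,0,0,-1],[0,0,0,0,0,-1],[0,0,0,0,0,-1],[0,0,0,0,0,-1],[0,0,0,0,0,-1],[0,0,0,0,0,-1],[0,0,0,0,0,-1],[0,0,0,0,0,-1],[0,0,0,0,0,-1],[0,0,0,0,0,-1],[0,0,0,0,0,-1],[0,0,0,0,0,-1],[0,0,0,0,0,-1],[0,0,0,0,0,-1],[0,0,0,0,0,-0.8],[0,0,0,0,0,-0.5],[0,0,0,0,0,0],[0,0,0,0,0,0]]])

```text
clock: 11.13
position: [0.6031, 0.0079, 0.2841]
ee_rot: [0.794, 0.608, -0.001, -0.0]
ft_force: [-0.5, -0.6, -4.6]
grip_width: 0.169
grasp_force: 88.2
```

Run:
```python
from h import *
st()
im=camera("top");jm=camera("scene")
cv2.imwrite("pics/g4.png",np.hstack([cv2.resize(im[110:250,280:420],(400,400),interpolation=cv2.INTER_CUBIC),cv2.resize(jm[120:330,270:480][:200,:200],(400,400),interpolation=cv2.INTER_CUBIC)])[:,:,::-1])
np.save("t4.npy",im);np.save("s4.npy",jm)
```

```text
[-0.0416 -0.0286 -0.0156] [-0.5409 -0.5569 -4.6303] [0.6031 0.0079 0.2841] -15.18009446362143 -0.22794790129410467 0.16856433758742423 88.22001099586487
```

View pics/g4.png

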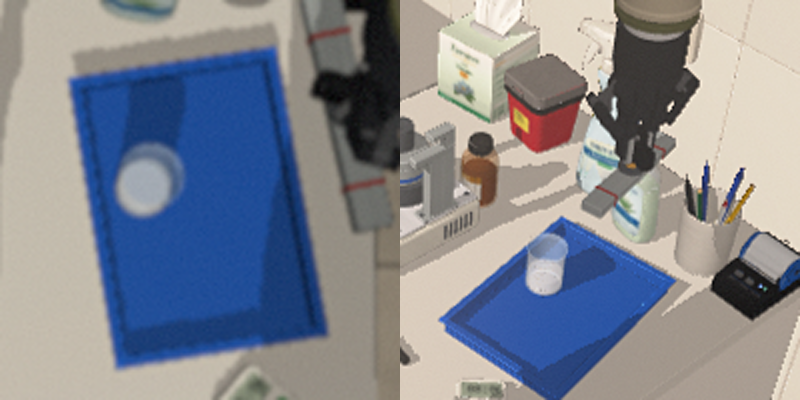

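The bar hangs level and parallel to the tray's long edge. Its bands are at (395,123) and (407,175) in the full top image. I'll check the bands' level and yaw with two views.

Run:
```python
from h import *
T=np.load("t4.npy");S=np.load("s4.npy")
for n,im,roi in(("top",T,(375,105,420,190)),("scene",S,(360,180,410,230))):
    for lo,hi in(((0,90,50),(12,255,255)),((168,90,50),(180,255,255))):
        for c,a,m in blobs(im,lo,hi,roi,3):print(n,c,a)
t=[(394.8,122.9),(407,175.1)];s=[(397.5,195),(376.5,215)]
w=[]
for a,b in zip(t,s):
    print(*tri(a,b));w.append(onz("top",a,.270))
print(w,(w[0]+w[1])/2,np.degrees(np.arctan2(*(w[0]-w[1])[[1,0]])))
```

```text
top [395.0556 121.1111] 18
top [406.9375 174.125 ] 16
scene [373.3333 215.5   ] 12
scene [399.625 193.875] 8
scene [401. 198.] 1
scene [377.  221.5] 2
[0.655  0.0185 0.2614] 0.0009380568425436738
[ 0.556  -0.0051  0.2673] 0.00872543015145978
[array([0.6518, 0.0213, 0.27  ]), array([ 0.5518, -0.0014,  0.27  ])] [0.6018 0.0099 0.27  ] 12.796499677515879
```

Request:
carry_out(commands=[[[0,0,0.3,0,0,0.35],[0,0,0.5,0,0,0],[0,0,0.6,0,0,0],[0,0,0.6,0,0,0],[0,0,0.6,0,0,0],[0,0,0.6,0,0,0],[0,0,0.6,0,0,0],[0,0,0.6,0,0,0],[0,0,0.5,0,0,0],[0,0,0.4,0,0,0],[0,0,0.3,0,0,0],[0,0,0.2,0,0,0],[0,0,0.1,0,0,0],[0,0,0,0,0,0],[0,0,0,0,0,0]]])

```text
clock: 12.48
position: [0.6041, 0.0085, 0.0496]
ee_rot: [0.805, 0.594, 0.0, 0.0]
ft_force: [-0.5, 0.1, -4.7]
grip_width: 0.169
grasp_force: 88.1
```

```bash
python3 -c "
from h import *
st()"
```

```text
[ 0.0238 -0.0364 -0.0469] [-0.4978  0.144  -4.7276] [0.6041 0.0085 0.0496] -17.156476182539905 -0.16956736410136047 0.16874011012272908 88.13958048820496
```

Request:
carry_out(commands=[[[0,0,0.15,0,0,0],[0,0,0.1,0,0,0],[0,0,0.07,0,0,0],[0,0,0.04,0,0,0],[0,0,0.04,0,0,0],[0,0,0.02,0,0,0],[0,0,0,0,0,0]]])

```text
clock: 13.07
position: [0.6035, 0.0086, 0.0328]
ee_rot: [0.805, 0.594, 0.0, -0.0]
ft_force: [-4.3, 0.1, 4.7]
grip_width: 0.171
grasp_force: 89.8
```

It has touched down with a 9 N push. Release and rise.

Request:
carry_out(commands=[[[0,0,0,0,0,0],[0,0,0,0,0,0],[0,0,0,0,0,0],[0,0,0,0,0,0],[0,0,0,0,0,0]]], hand=-0.2)

```text
clock: 13.48
position: [0.6038, 0.0085, 0.0322]
ee_rot: [0.805, 0.594, 0.0, 0.0]
ft_force: [-0.5, -0.4, 0.1]
grip_width: 0.604
grasp_force: 0.0
```

Request:
carry_out(commands=[[[0,0,-0.3,0,0,0],[0,0,-0.6,0,0,0],[0,0,-0.8,0,0,0],[0,0,-0.8,0,0,0],[0,0,-0.8,0,0,0],[0,0,-0.8,0,0,0],[0,0,-0.8,0,0,0],[0,0,-0.8,0,0,0],[0,0,-0.8,0,0,0],[0,0,-0.3,0,0,0],[0,0,0,0,0,0]]])

```text
clock: 14.4
position: [0.6047, 0.008, 0.3085]
ee_rot: [0.805, 0.594, 0.003, 0.001]
ft_force: [-1.0, 0.4, 0.4]
grip_width: 0.6
grasp_force: 0.0
```

Run:
```python
from h import *
st()
im=camera("top");jm=camera("scene")
cv2.imwrite("pics/g5.png",np.hstack([cv2.resize(im[110:250,280:420],(400,400),interpolation=cv2.INTER_CUBIC),cv2.resize(jm[150:350,220:420],(400,400),interpolation=cv2.INTER_CUBIC)])[:,:,::-1])
# jar boss recess from both views for position check
np.save("t5.npy",im);np.save("s5.npy",jm)
for c,a,m in blobs(jm,(100,100,40),(130,255,255),(250,190,300,235),2):
    print(c,a,[onz("scene",c,z) for z in(.1,.11,.12)])
```

```text
[-0.0002 -0.0147  0.0047] [-0.9514  0.3501  0.4166] [0.6047 0.008  0.3085] -17.172338467408196 -0.2642076111159275 0.5996110765666117 0.0
[268.1875 209.0312] 32 [array([0.5003, 0.3158, 0.1   ]), array([0.4934, 0.3062, 0.11  ]), array([0.4864, 0.2966, 0.12  ])]
```

View pics/g5.png

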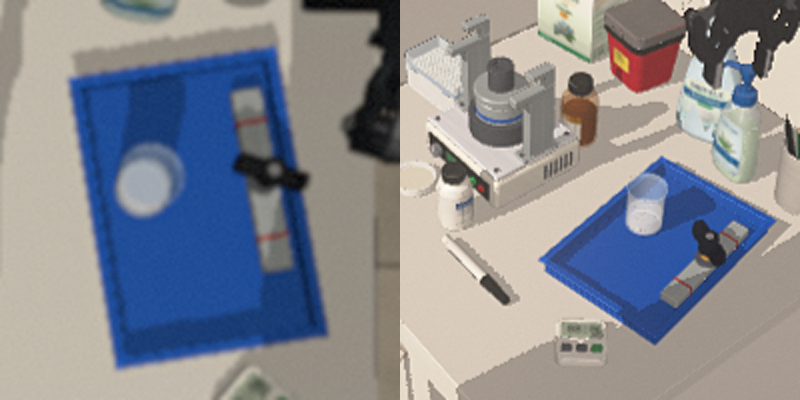

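The bar lies flat in the tray, handle up: in the crop it runs from (245,90) to (278,270), parallel to the wall. The jar boss in the mill is free. I'll measure the boss and the free spot.

Run:
```python
from h import *
T=np.load("t5.npy");S=np.load("s5.npy")
b=blobs(T,(0,0,0),(180,255,85),(222,175,258,215),2)
for c,a,m in b:print("top dark",c,a,cv2.boundingRect(m))
b=blobs(S,(0,0,0),(180,255,85),(258,172,282,198),2)
for c,a,m in b:print("scene dark",c,a,cv2.boundingRect(m))
t=np.array(T[180:212,222:256]).mean(2).astype(int);print(t[::2,::2])
X=np.array([.524,.3345,.17]);print("expected boss top px",proj("top",X),proj("scene",X))
cc=[]
for c,a,m in blobs(T,(0,70,50),(12,255,255),(360,140,385,205),2)+blobs(T,(168,70,50),(180,255,255),(360,140,385,205),2):print(c,a,onz("top",c,.018))
```

```text
top dark [234.8206 192.9955] 223 (227, 185, 17, 17)
top dark [248.3317 202.0962] 208 (222, 179, 36, 36)
scene dark [274.1429 189.9524] 42 (271, 185, 6, 10)
scene dark [267.3333 181.5   ] 6 (266, 180, 3, 4)
[[191 163 141 129 122 107 106 108 107 105  97  82  80 111 146 154 151]
 [189 148 133 141 132 109 111 108 109 110 111 110  97  71  92 135 152]
 [175 137 144 144 115  96  96 100 107 112 111 111 132 111  61  92 148]
 [148 142 143 125  82  70  69  72  79  98 110 109 136 141  95  56 107]
 [139 141 124  79  72  74  74  74  68  70 101 111 137 143 123  63  66]
 [141 145 103  72  70  74  76  75  73  69  76 117 144 144 141  93  65]
 [145 144  99  70  69  74  74  74  72  73  57 112 143 144 144 112  66]
 [145 143  96  68  67  72  72  72  70  73  50 120 147 144 143 114  63]
 [141 141 118  75  69  65  65  67  72  69  55 132 139 140 140 113  66]
 [142 138 135 100  73  70  70  72  69  57  81 136 141 141 141 106  63]
 [138 141 141 134 101  74  67  63  60  78 125 140 141 143 140  89  67]
 [135 140 142 141 140 123 103  96 111 131 143 143 142 145 122  74  69]
 [115 143 140 142 140 143 141 139 141 142 144 143 141 136  93  65  73]
 [ 84 126 142 139 141 139 142 141 141 142 142 141 134 110  73  69  63]
 [123  84 122 139 142 140 144 142 142 142 139 136 110  77  68  71  71]
 [185 115  71  95 132 138 138 140 139 132 121  96  75  67  71  65 136]]
expected boss top px [234.1616 192.4965] [270.7451 181.8101]
[366.8462 152.2308] 13 [0.6563 0.0209 0.018 ]
[375.0769 192.3077] 13 [ 0.554  -0.0003  0.018 ]
[372. 151.] 1 [0.6598 0.0078 0.018 ]
[370. 193.] 1 [0.5519 0.0124 0.018 ]
```

Request:
carry_out(commands=[[[0,0,0,0,0,-0.95],[0,0,0,0,0,-0.96],[0,0,0,0,0,-0.96],[0.3,-0.08,0,0,0,0],[0.6,-0.15,0,0,0,0],[0.8,-0.2,0,0,0,0],[0.8,-0.2,0,0,0,0],[0.8,-0.2,0,0,0,0],[0.8,-0.2,0,0,0,0],[0.8,-0.2,0,0,0,0],[0.8,-0.2,0,0,0,0],[0.8,-0.2,0,0,0,0],[0.8,-0.2,0,0,0,0],[0.6,-0.15,0,0,0,0],[0.25,-0.07,0,0,0,0],[0,0,0,0,0,0],[0,0,0,0,0,0]]], hand=-0.5)

```text
clock: 15.92
position: [0.5209, 0.3339, 0.3033]
ee_rot: [0.707, 0.707, -0.001, 0.0]
ft_force: [0.3, -1.7, -0.1]
grip_width: 0.75
grasp_force: 0.0
```

```bash
python3 -c "
from h import *
st()"
```

```text
[-0.1086 -0.0081  0.0102] [ 0.2917 -1.6841 -0.142 ] [0.5209 0.3339 0.3033] -0.010004578847144785 -0.5619902450903015 0.7496154457231966 0.0
```

Request:
carry_out(commands=[[[0,0.06,0.3,0,0,0],[0,0,0.6,0,0,0],[0,0,0.7,0,0,0],[0,0,0.7,0,0,0],[0,0,0.7,0,0,0],[0,0,0.5,0,0,0],[0,0,0.35,0,0,0],[0,0,0.2,0,0,0],[0,0,0,0,0,0],[0,0,0,0,0,0]]])

```text
clock: 16.75
position: [0.5241, 0.3333, 0.1423]
ee_rot: [0.707, 0.707, 0.0, 0.0]
ft_force: [0.2, 0.1, 0.2]
grip_width: 0.75
grasp_force: 0.0
```

Request:
carry_out(commands=[[[0,0,0,0,0,0],[0,0,0,0,0,0],[0,0,0,0,0,0],[0,0,0,0,0,0],[0,0,0,0,0,0],[0,0,0,0,0,0]]], hand=1, force=90)

```text
clock: 17.25
position: [0.5237, 0.3347, 0.1436]
ee_rot: [0.707, 0.708, 0.001, -0.0]
ft_force: [-2.7, -1.7, 6.3]
grip_width: 0.399
grasp_force: 89.1
```

```bash
python3 -c "
from h import *
st()"
```

```text
[-0.3752  0.6638 -0.0244] [-2.7332 -1.7417  6.2613] [0.5237 0.3347 0.1436] 0.08245417130437716 -0.5301886580362231 0.398726550971841 89.09004412998911
```

Request:
carry_out(commands=[[[0,0,-0.1,0,0,0],[0,0,-0.15,0,0,0],[0,0,-0.2,0,0,0],[0,0,-0.25,0,0,0],[0,0,-0.3,0,0,0],[0,0,-0.5,0,0,0],[0,0,-0.6,0,0,0],[0,0,-0.6,0,0,0],[0,0,-0.6,0,0,0],[0,0,-0.4,0,0,0],[0,0,-0.2,0,0,0],[0,0,-0.1,0,0,0],[0,0,0,0,0,0]]])

```text
clock: 18.33
position: [0.5237, 0.3344, 0.3028]
ee_rot: [0.707, 0.708, 0.0, 0.0]
ft_force: [0.5, 0.1, -4.1]
grip_width: 0.398
grasp_force: 90.0
```

```bash
python3 -c "
from h import *
st()"
```

```text
[-0.0699  0.0477 -0.0401] [ 0.5361  0.073  -4.1218] [0.5237 0.3344 0.3028] 0.07529407842851299 -0.5569781992866975 0.39772649748460037 89.96619969955646
```

Request:
carry_out(commands=[[[-0.2,-0.04,0,0,0,0],[-0.4,-0.04,0,0,0,0],[-0.6,-0.04,0,0,0,0],[-0.7,-0.04,0,0,0,0],[-0.7,-0.04,0,0,0,0],[-0.7,-0.04,0,0,0,0],[-0.7,-0.04,0,0,0,0],[-0.7,-0.04,0,0,0,0],[-0.7,-0.04,0,0,0,0],[-0.6,-0.04,0,0,0,0],[-0.5,-0.03,0,0,0,0],[-0.3,0,0,0,0,0],[-0.11,0,0,0,0,0],[0,0,0,0,0,0],[0,0,0,0,0,0]]])

```text
clock: 19.58
position: [0.5065, 0.0591, 0.3017]
ee_rot: [0.706, 0.708, -0.0, -0.0]
ft_force: [-0.3, 0.5, -4.7]
grip_width: 0.394
grasp_force: 90.1
```

Run:
```python
from h import *
st()
im=camera("top");jm=camera("scene")
cv2.imwrite("pics/g6.png",np.hstack([cv2.resize(im[110:270,280:440],(400,400),interpolation=cv2.INTER_CUBIC),cv2.resize(jm[150:350,250:450],(400,400),interpolation=cv2.INTER_CUBIC)])[:,:,::-1])
```

```text
[ 0.0395 -0.0115  0.0413] [-0.2899  0.5415 -4.6703] [0.5065 0.0591 0.3017] 0.14722747901529942 -0.1830736667720282 0.3943078200956169 90.11454678489827
```

View pics/g6.png

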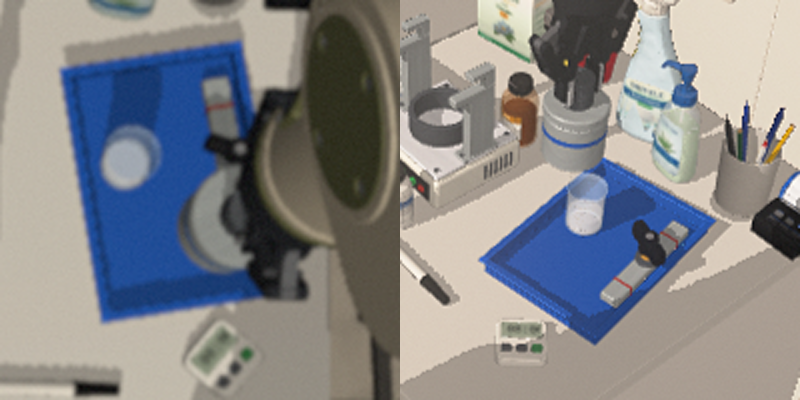

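The jar hangs upright at about (215,220) in the top crop, with the tray spot below it free. Lowering.

Request:
carry_out(commands=[[[0,0,0.2,0,0,0],[0,0,0.4,0,0,0],[0,0,0.6,0,0,0],[0,0,0.6,0,0,0],[0,0,0.6,0,0,0],[0,0,0.6,0,0,0],[0,0,0.6,0,0,0],[0,0,0.5,0,0,0],[0,0,0.4,0,0,0],[0,0,0.3,0,0,0],[0,0,0.15,0,0,0],[0,0,0.05,0,0,0],[0,0,0,0,0,0],[0,0,0,0,0,0]]])

```text
clock: 20.85
position: [0.5071, 0.0582, 0.1026]
ee_rot: [0.707, 0.708, 0.0, 0.0]
ft_force: [-0.1, 0.6, -4.3]
grip_width: 0.397
grasp_force: 90.2
```

17 mm left to go.

Request:
carry_out(commands=[[[0,0,0.15,0,0,0],[0,0,0.1,0,0,0],[0,0,0.07,0,0,0],[0,0,0.04,0,0,0],[0,0,0.04,0,0,0],[0,0,0.02,0,0,0],[0,0,0,0,0,0]]])

```text
clock: 21.43
position: [0.5067, 0.0579, 0.0857]
ee_rot: [0.707, 0.708, 0.0, -0.0]
ft_force: [-3.8, -0.0, 1.5]
grip_width: 0.397
grasp_force: 90.5
```

Contact. Release and rise.

Request:
carry_out(commands=[[[0,0,0,0,0,0],[0,0,0,0,0,0],[0,0,0,0,0,0],[0,0,0,0,0,0],[0,0,0,0,0,0]]], hand=-0.5)

```text
clock: 21.85
position: [0.5069, 0.058, 0.0854]
ee_rot: [0.707, 0.708, 0.0, 0.0]
ft_force: [-0.4, -0.7, 0.7]
grip_width: 0.746
grasp_force: 0.0
```

Request:
carry_out(commands=[[[0,0,-0.2,0,0,0],[0,0,-0.4,0,0,0],[0,0,-0.8,0,0,0],[0,0,-0.8,0,0,0],[0,0,-0.8,0,0,0],[0,0,-0.8,0,0,0],[0,0,-0.8,0,0,0],[0,0,-0.3,0,0,0],[0,0,0,0,0,0],[0,0,0,0,0,0]]])

```text
clock: 22.68
position: [0.5068, 0.0579, 0.2817]
ee_rot: [0.707, 0.708, 0.001, 0.0]
ft_force: [-0.0, -0.5, 0.4]
grip_width: 0.75
grasp_force: 0.0
```

Run:
```python
from h import *
st()
im=camera("top");jm=camera("scene")
cv2.imwrite("pics/g7.png",np.hstack([cv2.resize(im[110:270,280:440],(400,400),interpolation=cv2.INTER_CUBIC),cv2.resize(jm[150:350,250:450],(400,400),interpolation=cv2.INTER_CUBIC)])[:,:,::-1])
```

```text
[-0.0029  0.0099 -0.0061] [-0.0445 -0.4987  0.4338] [0.5068 0.0579 0.2817] 0.07222247197813658 -0.1783885140795889 0.7499201331536993 0.0
```

View pics/g7.png

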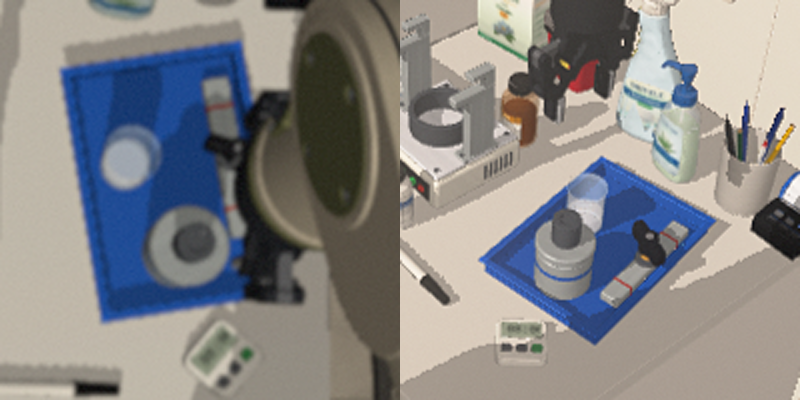

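The jar stands upright in the tray at (565,260) in the crop. The bar lies flat beside it, the beaker hasn't moved and the gripper is clear.

```bash
python3 -c "
from workcell import *
print(hand_in())"
```

```text
the job is handed in; nothing more can be done
None
```

The job is handed in (no verdict was returned): the screw proved left-handed and was undone about 2 rad, and in the last picture the bar lies flat in the tray, handle up, with the jar upright beside it and the beaker where it was.

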